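# Press a dish lid home through the guard window

### The arm

A 6-joint arm with a two-finger parallel gripper is mounted at the origin on a cart in front of the work surface, level with it; the furniture and walls round the work are solid. World frame = base frame: x ahead of the robot, y to its left, z up, the work surface at z = 0. Lengths are in mm, angles in rad, forces in N, time in s.
With the tool pointing down it reaches from about 350 to 875 mm from the base axis. Payload 15.5 kg.
Tool frame: the origin (TCP) lies at the very end of the fingers, on their centre line; the grasp point (between the pads) lies arm.hold_point_z behind it (arm.hold_point_z is the distance from the TCP to the grasp point, in mm); x points along the fingers, y is the direction in which the jaws open and shut, and the axes are right-handed (so a half turn about x gives the same grasp; the last joint's range is limited). The gripper opens to 85 mm and grips with 20 to 120 N. Pads are 22 mm wide; open, the fingers measure 114 mm over their backs; the gripper's body (76 mm by 85 mm) begins 54 mm behind the grasp point. The pads swing forward as they close: fully open they stand 13 mm farther back than shut.
Start: joints at [-1.391, 0.494, 1.345, -0, 1.302, -0.096], TCP at [169.598, -601.551, 231.277] pointing down, gripper open.
Joint ranges: [-2.91, 2.91], [-0.82, 2.16], [0.22, 2.67], [-1.22, 4.37], [0.12, 2.79], [-3.08, 3.08]. Speed limits (rad/s): [1.89, 1.89, 2.57, 3.01, 3.01, 3.01].

### API

Orientations are given as a unit quaternion [x, y, z, w].
In Python, from cell import arm gives the robot as it stands.
- The arm moves only by the shell command python3 -m pendant 'ROWS' [FORCE]. ROWS is JSON, a list of rows, each a list of 7 numbers: the shift along the world's x, y, z in mm, then the turn, a rotation vector about the world's x, y, z in rad, then the opening in per cent of the stroke, from 0 (shut) to 100 (fully open). A call has 1 to 10 rows; each row is the pose to reach, as a shift and turn from the pose commanded when the call began; what a row does not reach only later rows make up. A row lasts 1/10 s, in which the tool goes at most 50 mm and 8.59 degrees, less where a joint would pass 70% of its speed; a pose out of reach is approached as far as the arm can. A call with a gripper value outside its range is refused whole. The fingers move at their own pace and stop on an object; FORCE is the grip in N (left out, the last holds). Time passes only in rows, so rows that repeat a pose let the fingers close. It gives the time, the measured TCP pose, the force and the opening at its end, in the units of the state.
- arm.observe(): the state, without advancing time (a new reading comes with each control period).
- arm.read_camera(name): name is "scene" or "top" or "wrist"; returns a dict with "image" (384x512x3 uint8, red, green, blue), "vfov" (degrees; the focal length in pixels is half the picture's height over the tangent of half this angle, whatever the lens; pixels are square), "cx", "cy" (the principal point, pixels), "R" (3x3) and "t" (3): a world point X has camera coordinates R X + t. Camera axes: x right, y down, z forward; pixel columns grow to the right and rows downward; lengths in mm; the calibration is good to about 2 mm. A picture is of the moment at which its call begins. There is no depth.
- arm.hand_in(): hands the job in, once; it reports no verdict.
The state is a dict: "clock": time; "joint_positions": joint angles; "qd": joint speeds; "tau": joint torques, N m; "tool_pos": TCP position; "tool_rot": TCP orientation; "wrist_force": force on the tool from outside, world axes, zero at the start; "moment": the same for the moment, N m; "opening": finger opening in mm.
Only numpy, scipy, OpenCV 4.12 (cv2) and the standard library are available. Lean on these libraries where they do the work, as an engineer would, in place of code of your own. Each camera call takes 0.05 s, during which the arm holds its last target. There are 200 camera calls.

### The job

Two small lever presses stand on the bench; one has a petri dish in its nest. Reach down with the fingertips through the window in that press's guard, push its lever paddle down to the stop, keep it there for two seconds so that the dish lid seats, then let the lever rise and withdraw well above the guard. Do not touch the guard, do not work the empty press, and leave the dish and the other things where they are.

Things in the scene. Friction and masses are not known exactly. Their poses are not given: they have to be found in the camera images.
- press_a: The small lever press that has a petri dish in its nest (its place among the two varies). Grey base plate 200 x 120 x 12 mm fixed to the bench, origin at the centre of its underside; x runs from its front (dish nest) to its back (lever hinge), y across it, z up.
- guard_a: The white guard of that press, fixed; same origin and axes as the press. Two side cheeks (5 mm, outer faces 118 mm apart, from x = -45 to +95 mm) carry a flat roof, 5 mm thick, top at z = 107 mm, with one rectangular window. A robot part that touches it fails the job.
- window_a (a point): Centre of the guard's window, level with the roof's top face. The opening is 74 mm along the press's x and 84 mm along its y, open straight down to the paddle.
- paddle_a_top (a point): Centre of the top face of the lever's black rubber paddle (36 mm along x, 46 mm along y, 5 mm thick), which lies under the middle of the window, 17 mm below the roof's top face when up; it moves with the lever and goes down 16 mm in a full stroke.
- lever_a (a joint): Lever angle, rad: 0 up, 0.2 down on its stop. Hinged at the back of the press (80 mm behind the paddle's centre); a spring lifts it again when let go. The paddle needs about 1.5 N to start, the foot meets the dish lid at about 0.16 to 0.17 rad, and about 10 to 12 N reaches the stop.
- foot_a: Sprung presser foot, a black rubber disc of 28 mm across at the front end of the lever, over the dish; it gives up to 8 mm, so that the lid is pressed with only a few newtons when the lever is on its stop.
- nest_a (a point): Centre of the dish nest on the loaded press, on the base plate's top face (12 mm up), 60 mm in front of the press's origin; four 9 mm pins stand round it.
- dish_center (a point): Centre (half-way up) of the white closed petri dish in the nest of the loaded press: 59 mm across, 15 mm high, loose.
- press_b: The second press, of the same make and look, with an empty nest. Grey base plate 200 x 120 x 12 mm fixed to the bench, origin at the centre of its underside; x runs from its front (dish nest) to its back (lever hinge), y across it, z up.
- guard_b: The white guard of that press, fixed; same origin and axes as the press. Two side cheeks (5 mm, outer faces 118 mm apart, from x = -45 to +95 mm) carry a flat roof, 5 mm thick, top at z = 107 mm, with one rectangular window. A robot part that touches it fails the job.
- window_b (a point): Centre of the guard's window, level with the roof's top face. The opening is 74 mm along the press's x and 84 mm along its y, open straight down to the paddle.
- paddle_b_top (a point): Centre of the top face of the lever's black rubber paddle (36 mm along x, 46 mm along y, 5 mm thick), which lies under the middle of the window, 17 mm below the roof's top face when up; it moves with the lever and goes down 16 mm in a full stroke.
- lever_b (a joint): Lever angle, rad: 0 up, 0.2 down on its stop. Hinged at the back of the press (80 mm behind the paddle's centre); a spring lifts it again when let go. Moves under 1.5 to 4 N; to be left up.
- spare_dish_center (a point): Centre of a spare closed petri dish, 59 mm across, 15 mm high, lying on the bench near the front edge. Bystander.
- bottle_center (a point): Centre (60 mm up) of a capped glass bottle, 56 mm across, 119 mm tall, standing to the right. Bystander.
- pen_center (a point): Centre of a marker pen, 135 mm long, 16 mm thick, lying near the front edge of the bench. Bystander.
- dish: The same loose dish in the nest, origin at the centre of its underside.
There are look-alikes about, which are no part of the job. Leave any orange look-alike of the dish alone.

How it is judged:
By the outcome, as a careful person would: the job done as asked, in the order asked, and still so for the second after the job is handed in, with the robot touching nothing.
It also fails if it takes over 40 s, if anything falls off the work surface, if the arm or the gripper's body presses on something with over 40 N, if the wrist force passes 120 N, or if a joint passes its speed limit or range.

## Working session

There is one attempt and no reset: what is moved stays moved. The work goes in short steps, Python scripts to look and compute and a shell command to move; the robot and the scene stay as the last step left them, time stands still between calls to the robot, and variables do not carry over. Pictures are saved under pics/ and viewed, about 8 in all and at most 12, crops included, and the job is handed in when it is done.

```bash
mkdir -p pics; python3 - <<'E'
from cell import arm
import cv2
for n in ("scene","top"):
    c=arm.read_camera(n); cv2.imwrite(f"pics/{n}0.png",cv2.resize(c["image"][:,:,::-1],(800,600),interpolation=cv2.INTER_CUBIC)); print(n,c["vfov"],c["cx"],c["cy"],c["R"],c["t"])
s=arm.observe();print(s,arm.hold_point_z)
E
```

```text
scene 42.882085328838215 256.3209402029273 199.6306845170513 [[ 0.76836329 -0.64000622  0.00314537]
 [-0.48756194 -0.58851497 -0.64492905]
 [ 0.4146097   0.49400624 -0.76423598]] [-447.27831122  305.10673016 1472.52999382]
top 57.57080032841287 257.52797836415766 187.8930425512554 [[-0.01556069 -0.99951032  0.02714752]
 [-0.98169686  0.01011788 -0.19018124]
 [ 0.18981343 -0.02960999 -0.98137358]] [-49.95280355 541.01853663 894.60542366]
{'clock': 0.1, 'joint_positions': array([-1.39153040e+00,  4.94121521e-01,  1.34605881e+00, -1.25423113e-05,
        1.30250951e+00, -9.54982485e-02]), 'qd': array([-1.74039491e-03, -3.57199955e-04, -7.28599777e-04,  9.08994607e-05,
        4.71989362e-04, -6.16278894e-04]), 'tau': array([ 4.36312603e-04, -8.83587885e+01, -3.84565008e+01, -3.61424391e-04,
        5.10426864e-03,  2.78434538e-05]), 'tool_pos': array([ 169.51748417, -601.2372443 ,  230.76310032]), 'tool_rot': array([-0.70042358, -0.09722706,  0.70046461, -0.09645227]), 'wrist_force': array([ 0.03391462, -1.06167221,  0.48974118]), 'moment': array([ 0.0184013 , -0.01112958, -0.04409779]), 'opening': 85.38682781095369} 18.700000000000003
```

View pics/top0.png

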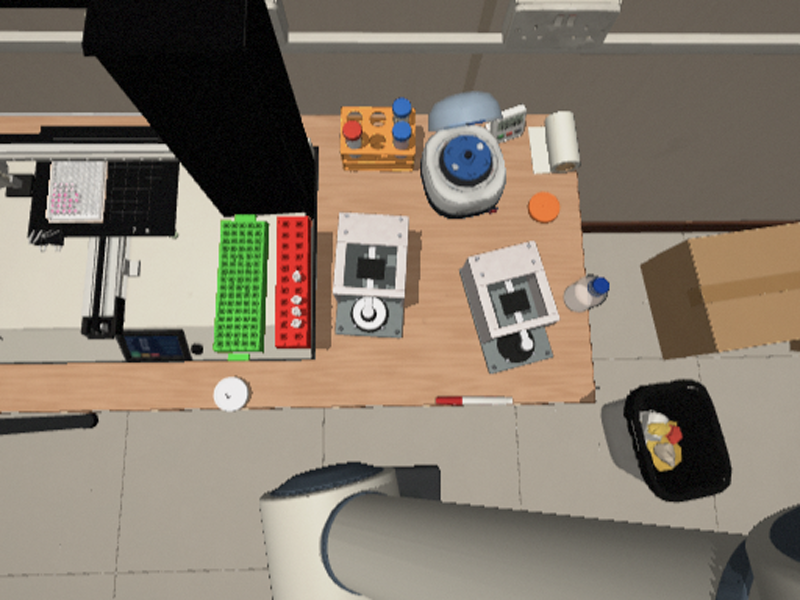

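View pics/scene0.png

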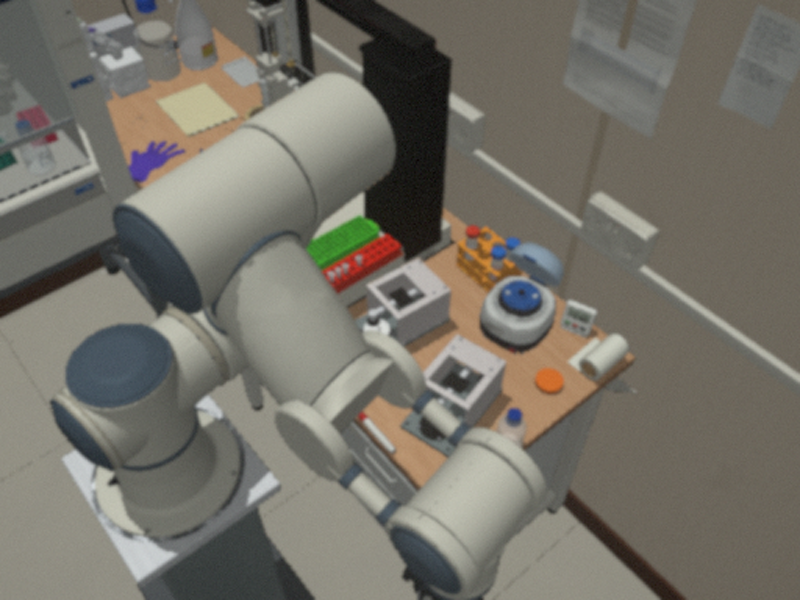

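The top view shows the left press at about (370,275) with the white dish in its nest, and the right press at (510,305) with an empty nest. I'll enlarge the loaded one.

```bash
python3 - <<'E'
from cell import arm
import cv2
im=arm.read_camera("top")["image"][125:225,200:280,::-1]
cv2.imwrite("pics/crop.png",cv2.resize(im,None,fx=6,fy=6,interpolation=cv2.INTER_CUBIC))
E
```

```text
(no output)
```

View pics/crop.png

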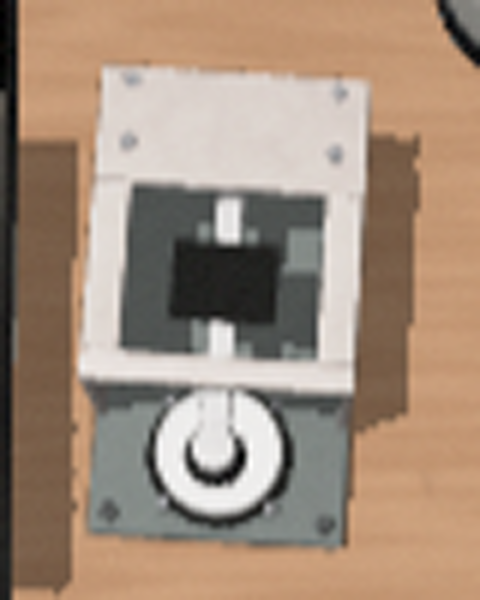

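The crop shows the dish at (220,455), the window corners at (133,184), (326,197), (317,360), (120,347), and the paddle centred at (225,282). Next I turn these into positions.

```bash
cat > h.py <<'E'
import numpy as np
def ray(c,u,v,z):
    R=np.array(c["R"]);t=np.array(c["t"]);f=192/np.tan(np.radians(c["vfov"]/2))
    d=R.T@np.array([(u-c["cx"])/f,(v-c["cy"])/f,1]);o=-R.T@t
    return o+d*(z-o[2])/d[2]
def proj(c,X):
    p=np.array(c["R"])@X+np.array(c["t"]);f=192/np.tan(np.radians(c["vfov"]/2))
    return c["cx"]+f*p[0]/p[2],c["cy"]+f*p[1]/p[2]
E
python3 - <<'E'
from cell import arm
from h import *
from scipy.spatial.transform import Rotation as Ro
c=arm.read_camera("top")
def g(u,v,z):return ray(c,200+(u+.5)/6-.5,125+(v+.5)/6-.5,z)
for n,z,P in (("roof",107,[(104,67),(369,80),(352,392),(80,378)]),("win",107,[(133,184),(326,197),(317,360),(120,347)]),("pad",90,[(175,238),(282,246),(276,326),(169,317)])):
    Q=np.array([g(u,v,z) for u,v in P]); m=Q.mean(0); x=(Q[0]+Q[1]-Q[2]-Q[3])/2; y=(Q[0]+Q[3]-Q[1]-Q[2])/2
    print(n,m.round(1),np.linalg.norm(x),np.linalg.norm(y),"ang",np.degrees(np.arctan2(x[1],x[0])),np.degrees(np.arctan2(-y[0],y[1])))
print("dish",g(220,455,27), "platefront",g(88,532,12),g(347,547,12))
s=arm.observe();print(Ro.from_quat(s["tool_rot"]).as_matrix().round(3))
E
```

```text
roof [597.4  -4.2 107. ] 138.84133470628663 115.66356149112522 ang -3.90415224692149 -3.445680864411781
win [577.7  -3.  107. ] 72.06515462189944 83.75178095354185 ang -3.9983099683299996 -4.434522731758562
pad [577.4  -3.1  90. ] 35.78329094530236 46.85810899243724 ang -4.454908147403244 -5.184369211311717
dish [510.66376868   1.59167844  27.        ] platefront [477.61761941  63.29963762  12.        ] [469.14317709 -56.64485762  12.        ]
[[-0.     0.271 -0.962]
 [ 0.001 -0.962 -0.271]
 [-1.    -0.001 -0.   ]]
```

```bash
python3 - <<'E'
from cell import arm
from h import *
c=arm.read_camera("top");k=.64
for n,u,v in (("colR",312,150),("colBase",305,213),("colBaseL",228,215),("rack tr",310,215),("edge",316,355),("pressb",515,300)):
    print(n,[ray(c,u*k,v*k,z).round(0)[:2].tolist() for z in (0,60,110)])
c=arm.read_camera("scene")
print("scene column base",[ray(c,u*k,v*k,z).round(0)[:2].tolist() for u,v,z in ((445,240,60),(385,235,100),(450,250,0))])
E
```

```text
colR [[833.0, 111.0], [804.0, 102.0], [780.0, 95.0]]
colBase [[706.0, 122.0], [685.0, 113.0], [668.0, 105.0]]
colBaseL [[703.0, 265.0], [682.0, 247.0], [665.0, 232.0]]
rack tr [[702.0, 113.0], [682.0, 104.0], [664.0, 97.0]]
edge [[440.0, 98.0], [435.0, 90.0], [431.0, 83.0]]
pressb [[536.0, -266.0], [526.0, -251.0], [517.0, -239.0]]
scene column base [[790.0, 86.0], [666.0, 157.0], [819.0, 96.0]]
```

```bash
python3 -m pendant '[[27,40,0,0,0,-0.035,0],[54,80,0,0,0,-0.07,0],[81,120,0,0,0,-0.105,0],[108,160,0,0,0,-0.14,0],[135,200,0,0,0,-0.175,0],[162,240,0,0,0,-0.21,0],[189,280,0,0,0,-0.245,0],[216,320,0,0,0,-0.28,0],[243,360,0,0,0,-0.315,0],[270,400,0,0,0,-0.348,0]]' 20
python3 -m pendant '[[27,40,0,0,0,0,0],[54,80,0,0,0,0,0],[81,120,0,0,0,0,0],[108,158,0,0,0,0,0],[128,188,0,0,0,0,0],[138,198.5,0,0,0,0,0],[138,198.5,-30,0,0,0,0],[138,198.5,-60,0,0,0,0],[138,198.5,-60,0,0,0,0],[138,198.5,-60,0,0,0,0]]'
python3 - <<'E'
from cell import arm
from h import *
import cv2
s=arm.observe();print(s["tool_pos"],s["wrist_force"])
c=arm.read_camera("wrist");cv2.imwrite("pics/w1.png",c["image"][:,:,::-1])
print([proj(c,np.array(p)) for p in ((577.5,-3,107),(577.5,-3,90),s["tool_pos"])])
im=arm.read_camera("top")["image"][90:240,160:360,::-1]
cv2.imwrite("pics/t1.png",cv2.resize(im,None,fx=4,fy=4,interpolation=cv2.INTER_CUBIC))
E
```

```text
clock: 1.3
tool_pos: [440.4, -199.8, 231.5]
tool_rot: [0.707, -0.027, -0.706, -0.026]
wrist_force: [0.2, -0.8, -0.0]
opening: 0.1
clock: 2.3
tool_pos: [577.5, -3.5, 171.7]
tool_rot: [-0.706, 0.026, 0.707, 0.026]
wrist_force: [-0.4, -1.2, 0.4]
opening: -0.1
[577.47208372  -3.51130096 171.71738088] [-0.35977331 -1.18921007  0.38517102]
[(np.float64(260.2190819395765), np.float64(202.44727682695085)), (np.float64(260.32220208503713), np.float64(196.02521141517127)), (np.float64(260.5301015375762), np.float64(239.12457874263993))]
```

View pics/w1.png

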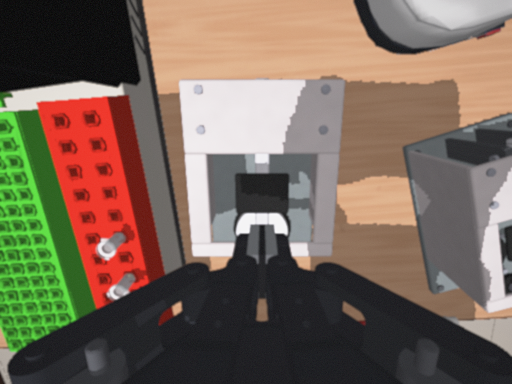

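View pics/t1.png

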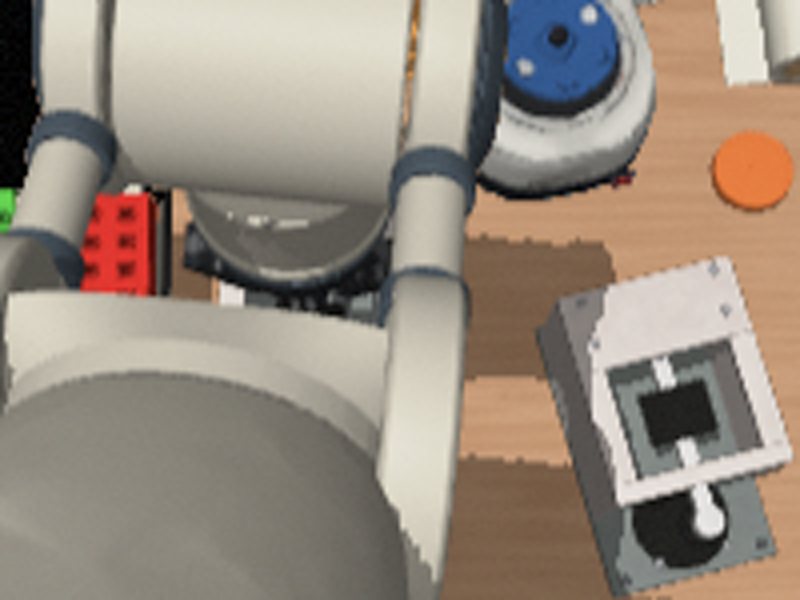

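In the wrist view the window spans columns 207–317 and the paddle 236–288. That puts the centre at 262 against 260 predicted, so the position holds, with the fingertips above the paddle. I'll descend now.

```bash
python3 -m pendant '[[1,1,-20,0,0,0,0],[1,1,-40,0,0,0,0],[1,1,-55,0,0,0,0],[1,1,-65,0,0,0,0],[1,1,-72,0,0,0,0],[1,1,-77,0,0,0,0],[1,1,-77,0,0,0,0]]'
python3 - <<'E'
from cell import arm
import cv2
c=arm.read_camera("wrist");cv2.imwrite("pics/w2.png",c["image"][:,:,::-1])
E
```

```text
clock: 3.1
tool_pos: [578.7, -2.1, 94.3]
tool_rot: [-0.707, 0.026, 0.707, 0.026]
wrist_force: [0.3, -1.3, 0.4]
opening: -0.1
```

View pics/w2.png

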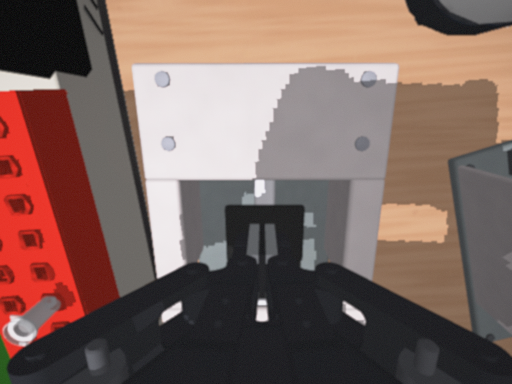

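The closed fingertips are inside the window over the paddle, at about (262,235), clear of the edges. I'll press gently.

```bash
python3 -m pendant '[[0,0,-2,0,0,0,0],[0,0,-4,0,0,0,0],[0,0,-6,0,0,0,0],[0,0,-8,0,0,0,0],[0,0,-10,0,0,0,0],[0,0,-10,0,0,0,0]]'
python3 -m pendant '[[0,0,-2,0,0,0,0],[0,0,-4,0,0,0,0],[0,0,-6,0,0,0,0],[0,0,-6,0,0,0,0]]'
```

```text
clock: 3.75
tool_pos: [578.4, -2.0, 84.0]
tool_rot: [-0.706, 0.026, 0.707, 0.026]
wrist_force: [-2.0, -0.1, 2.8]
opening: 0.0
clock: 4.15
tool_pos: [578.5, -2.0, 78.1]
tool_rot: [-0.707, 0.026, 0.707, 0.026]
wrist_force: [-3.7, 0.4, 7.6]
opening: -0.3
```

```bash
for i in 1 2 3; do python3 -m pendant '[[0,0,-0.7,0,0,0,0],[0,0,-1.5,0,0,0,0],[0,0,-1.5,0,0,0,0]]' | grep -E 'tool_pos|force|clock'; done
```

```text
clock: 4.45
tool_pos: [578.5, -2.0, 76.9]
wrist_force: [-4.6, 0.0, 9.0]
clock: 4.75
tool_pos: [578.6, -2.0, 75.6]
wrist_force: [-5.4, 0.2, 11.8]
clock: 5.05
tool_pos: [578.7, -2.0, 74.7]
wrist_force: [-8.5, -0.3, 21.8]
```

The force jumped from 12 to 22 N over 0.9 mm, so the lever is on its stop. Holding for about 2.5 s.

```bash
python3 -m pendant '[[0,0,-0.3,0,0,0,0],[0,0,-0.3,0,0,0,0],[0,0,-0.3,0,0,0,0],[0,0,-0.3,0,0,0,0],[0,0,-0.3,0,0,0,0],[0,0,-0.3,0,0,0,0],[0,0,-0.3,0,0,0,0],[0,0,-0.3,0,0,0,0],[0,0,-0.3,0,0,0,0],[0,0,-0.3,0,0,0,0]]' | grep -E 'tool_pos|force|clock'
for i in 1 2; do python3 -m pendant '[[0,0,0,0,0,0,0],[0,0,0,0,0,0,0],[0,0,0,0,0,0,0],[0,0,0,0,0,0,0],[0,0,0,0,0,0,0],[0,0,0,0,0,0,0],[0,0,0,0,0,0,0],[0,0,0,0,0,0,0],[0,0,0,0,0,0,0],[0,0,0,0,0,0,0]]' | grep -E 'tool_pos|force|clock'; done
python3 - <<'E'
from cell import arm
import cv2
c=arm.read_camera("wrist");cv2.imwrite("pics/w3.png",c["image"][:,:,::-1])
E
```

```text
clock: 6.05
tool_pos: [578.7, -2.0, 74.6]
wrist_force: [-9.4, 1.1, 25.5]
clock: 7.05
tool_pos: [578.7, -2.0, 74.6]
wrist_force: [-9.1, 0.9, 24.5]
clock: 8.05
tool_pos: [578.7, -2.1, 74.6]
wrist_force: [-8.5, 0.9, 24.3]
```

View pics/w3.png

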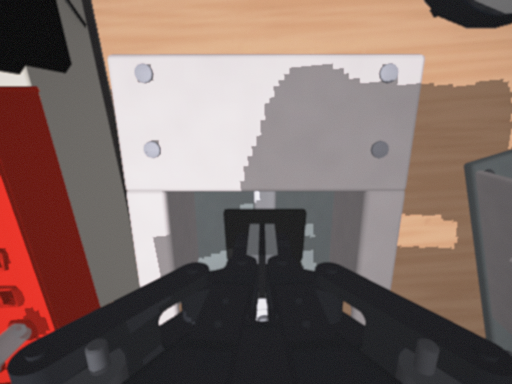

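The paddle is down under the fingertips, and the fingers are clear of the window's edges. The force stayed steady at about 24 N for 3 s. I'll release slowly and withdraw straight up.

```bash
python3 -m pendant '[[0,0,2,0,0,0,0],[0,0,4,0,0,0,0],[0,0,6,0,0,0,0],[0,0,8,0,0,0,0],[0,0,11,0,0,0,0],[0,0,14,0,0,0,0],[0,0,18,0,0,0,0],[0,0,25,0,0,0,0],[0,0,40,0,0,0,0],[0,0,60,0,0,0,0]]'
python3 -m pendant '[[0,0,35,0,0,0,0],[0,0,70,0,0,0,0],[0,0,105,0,0,0,0],[0,-40,130,0,0,0,0],[0,-85,150,0,0,0,0],[0,-130,160,0,0,0,0],[0,-175,160,0,0,0,0],[0,-220,160,0,0,0,0],[0,-220,160,0,0,0,0],[0,-220,160,0,0,0,0]]'
python3 - <<'E'
from cell import arm
import cv2
im=arm.read_camera("top")["image"][110:260,130:330,::-1]
cv2.imwrite("pics/t2.png",cv2.resize(im,None,fx=4,fy=4,interpolation=cv2.INTER_CUBIC))
E
```

```text
clock: 9.1
tool_pos: [578.3, -2.0, 133.8]
tool_rot: [-0.706, 0.026, 0.707, 0.026]
wrist_force: [0.3, 0.3, -0.1]
opening: 0.0
clock: 10.1
tool_pos: [578.3, -222.9, 293.6]
tool_rot: [0.707, -0.026, -0.707, -0.027]
wrist_force: [-0.7, 0.3, 0.5]
opening: -0.3
```

View pics/t2.png

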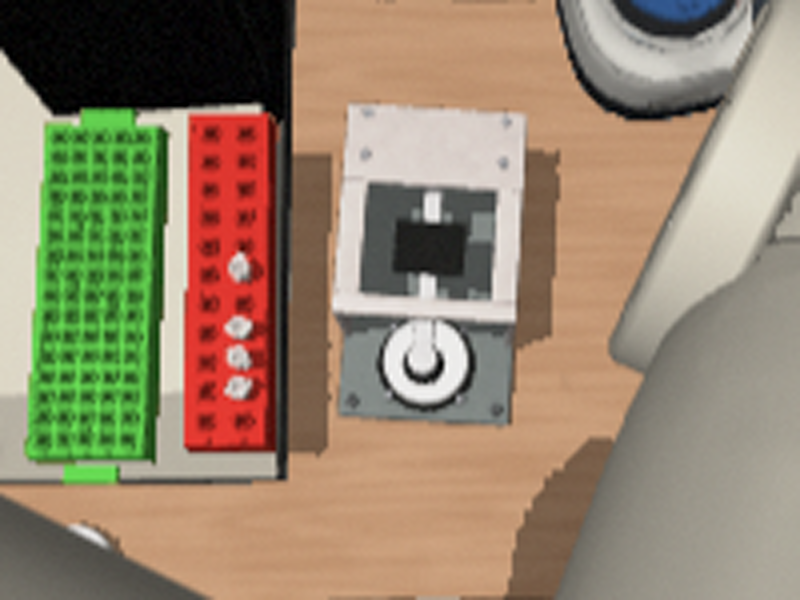

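The lever is up again with the paddle at (430,248), the dish is still in its nest at (426,362), and the arm is well clear.

```bash
python3 -c "
from cell import arm
print(arm.hand_in(), arm.observe()['wrist_force'])"
```

```text
the job is handed in; nothing more can be done
the job is handed in; nothing more can be done
```

I pressed the lever of the loaded press (the left one) through the guard window with the fingers shut. I held it on its stop for about 3 s, let it rise, withdrew to z ≈ 294 mm and handed the job in at about 10 s.

- **On the stop:** force rose smoothly to about 12 N, then jumped to 22 N within 0.9 mm. It stayed steady at 24–25 N with the TCP at z = 74.6 mm. I inferred the stop from this force and height, since the lever angle can't be read directly.
- **After release:** wrist force was back to about zero. The last top picture shows the lever up and the dish still in its nest.
- **Guard and other things:** no picture showed the fingers touching the guard. The arm went nowhere near the empty press's lever. I didn't compare the bystanders (spare dish, pen, bottle) before and after; they were partly or wholly out of the last picture, but the arm's path stayed well above them.

No check failed. The first measurements agreed with the wrist view to about 2 pixels across the window, and to about 4 pixels (roughly 3 mm) along it.

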